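# Drive the seized pins out of a pump carrier

## Task

Take the top blue tray off the pile and stand it on the bench close up against the carrier's exit side (the side facing the robot), square to it and centred under all four bores. With the punch, drive every stuck pin out from the far side so that all of them end up in that tray. Then stand the tray, pins inside, square in the middle of the green mat, lay the punch on the black mat, and leave the other two trays and everything else where they are.

Things in the scene. Friction and masses are not known exactly. Their poses are not given: they have to be found in the camera images.
- carrier: White pump carrier bolted to the bench: 44 mm (its x) by 230 mm (its y), 66 mm high, a red motor housing 26 mm wide on each end. Origin: centre of underside. Four bores 17 mm wide and high run through along x; pins go out of the open -x face (exit, towards the robot). Each pin is jammed by a spring plunger in the roof: pushing it takes 6 to 10 N. Open on top at x = 4 to 18 mm, where pins show.
- tray1: TOP of a pile of three nested blue trays with white rims: 110 mm (its x) by 240 mm (its y), rim 30 mm above its underside, walls 4, floor 5 mm; 0.2 kg. Origin: centre of underside. A ridge 28 mm wide crosses the middle along x; on it an upright grip fin 14 mm thick (in y), 92 mm long, 26 to 46 mm above the underside: pinch it along y. Nests 4 mm into the tray below (26 mm pitch).
- tray2: Middle tray of the pile, same as tray1; stays in the pile.
- tray3: Lowest tray of the pile, same as tray1; stays in the pile, on a 6 mm aluminium plate.
- punch: Drift punch: orange square handle 80 x 18 x 18 mm and a steel shaft 7 mm thick with a round tip; 0.15 kg. Origin: centre of the handle; its x axis points to the tip, which lies 107 mm from the origin; the shaft leaves the handle at 40 mm. At the start it lies on the black mat.
- black_mat: Black rubber tool mat fixed on the bench beyond the carrier, 120 mm (its x) by 220 mm (its y), 4 mm thick. Origin: centre of its underside.
- green_mat: Green plastic mat fixed on the bench at one side, 170 mm (its x) by 300 mm (its y), 4 mm thick. Origin: centre of its underside.
- pin0: Brass pin, 16 mm diameter, 38 mm long, 60 g, stuck in the carrier's bore at y = -82.5 mm, lying along the carrier's x from -20 to +18 mm (both ends inside, nothing to grip). Origin: its centre; x is its axis. May be absent (bore empty).
- pin1: Brass pin, 16 mm diameter, 38 mm long, 60 g, stuck in the carrier's bore at y = -27.5 mm, lying along the carrier's x from -20 to +18 mm (both ends inside, nothing to grip). Origin: its centre; x is its axis. May be absent (bore empty).
- pin2: Brass pin, 16 mm diameter, 38 mm long, 60 g, stuck in the carrier's bore at y = 27.5 mm, lying along the carrier's x from -20 to +18 mm (both ends inside, nothing to grip). Origin: its centre; x is its axis. May be absent (bore empty).
- pin3: Brass pin, 16 mm diameter, 38 mm long, 60 g, stuck in the carrier's bore at y = 82.5 mm, lying along the carrier's x from -20 to +18 mm (both ends inside, nothing to grip). Origin: its centre; x is its axis. May be absent (bore empty).
- entry0 (a point): Mouth of the bore of pin0 on the carrier's far +x face (entry side for the punch), on the bore's axis, 48 mm above the bench, carrier frame x = 22, y = -82.5 mm; axes as the carrier's. A lip 4 mm thick narrows the mouth to 12 mm wide, 18 mm high, so the pin cannot come out here.
- entry1 (a point): Mouth of the bore of pin1 on the carrier's far +x face (entry side for the punch), on the bore's axis, 48 mm above the bench, carrier frame x = 22, y = -27.5 mm; axes as the carrier's. A lip 4 mm thick narrows the mouth to 12 mm wide, 18 mm high, so the pin cannot come out here.
- entry2 (a point): Mouth of the bore of pin2 on the carrier's far +x face (entry side for the punch), on the bore's axis, 48 mm above the bench, carrier frame x = 22, y = 27.5 mm; axes as the carrier's. A lip 4 mm thick narrows the mouth to 12 mm wide, 18 mm high, so the pin cannot come out here.
- entry3 (a point): Mouth of the bore of pin3 on the carrier's far +x face (entry side for the punch), on the bore's axis, 48 mm above the bench, carrier frame x = 22, y = 82.5 mm; axes as the carrier's. A lip 4 mm thick narrows the mouth to 12 mm wide, 18 mm high, so the pin cannot come out here.
- amber_jar: Amber glass jar, 48 mm diameter, 75 mm high; a bystander to leave alone.
- beaker: Clear plastic beaker, 60 mm across the mouth, 80 mm high; a bystander to leave alone.
- spanner: Steel spanner lying flat; a bystander to leave alone.
- tub: White plastic tub, 50 mm diameter, 50 mm high; a bystander to leave alone.
Not all that is in view belongs to the job. Several things have the shape of the punch; the one meant has the colours described above.

How it is judged:
On the way, in this order (a step that is already met when the one before it is completed fails the run):
1. the top tray stands on the bench against the carrier's exit side: between touching it and 35 mm away, centred within 30 mm, square within 0.2 rad (x of tray1 in the frame of carrier between -0.112 and -0.07 m and y of tray1 in the frame of carrier between -0.03 and 0.03 m and height (world z) of tray1 below 0.008 m and angle between the x axis of tray1 and the x axis of carrier, either way round below 0.2 rad), for 0.2 s.
2. every pin lies in that tray (x of pin0 in the frame of tray1 between -0.055 and 0.055 m and y of pin0 in the frame of tray1 between -0.12 and 0.12 m and z of pin0 in the frame of tray1 between 0 and 0.045 m and x of pin1 in the frame of tray1 between -0.055 and 0.055 m and y of pin1 in the frame of tray1 between -0.12 and 0.12 m and z of pin1 in the frame of tray1 between 0 and 0.045 m and x of pin2 in the frame of tray1 between -0.055 and 0.055 m and y of pin2 in the frame of tray1 between -0.12 and 0.12 m and z of pin2 in the frame of tray1 between 0 and 0.045 m and x of pin3 in the frame of tray1 between -0.055 and 0.055 m and y of pin3 in the frame of tray1 between -0.12 and 0.12 m and z of pin3 in the frame of tray1 between 0 and 0.045 m), for 0.2 s.
At the end, for the whole second after the job is handed in: Every pin is in the tray; the tray stands flat on the green mat, its centre within 35 mm of the mat's along each side and square within 0.25 rad; the punch lies with its handle's centre over the black mat; all at rest (all of step 2 and x of tray1 in the frame of green_mat between -0.035 and 0.035 m and y of tray1 in the frame of green_mat between -0.035 and 0.035 m and height (world z) of tray1 below 0.012 m and angle between the x axis of tray1 and the x axis of green_mat, either way round below 0.25 rad and angle between tray1's own z axis and vertical below 0.1 rad and linear speed of each of tray1, punch below 0.03 m/s and x of punch in the frame of black_mat between -0.06 and 0.06 m and y of punch in the frame of black_mat between -0.11 and 0.11 m and height (world z) of punch below 0.03 m); the robot touches nothing.
It fails at once if the middle or lowest tray is moved more than 60 mm (distance of any of tray2, tray3 from where it was at the start of the episode above 0.06 m).
It fails at once if a bystander is moved more than 40 mm (distance of any of amber_jar, beaker, spanner, tub from where it was at the start of the episode above 0.04 m).
Of pin0, pin1, pin2, pin3 only 2 to 4 are there at a start; the rules pass over those that are not, and their reading is None.
At some moment in a run one of tray1, punch may be knocked a few centimetres aside while the robot is not near it.
Once in a run the grip may slacken for a moment while it holds something.
It also fails if it takes over 210 s, if anything falls off the work surface, if the arm or the gripper's body presses on something with over 40 N, if the wrist force passes 120 N, or if a joint passes its speed limit or range.

## Robot

A 6-joint arm with a two-finger parallel gripper is mounted at the origin on the work surface. World frame = base frame: x ahead of the robot, y to its left, z up, the work surface at z = 0. Lengths are in m, angles in rad, forces in N, time in s.
With the tool pointing down it reaches from about 0.35 to 0.975 m from the base axis. Payload 4.9 kg.
Tool frame: the origin (TCP) lies between the finger pads; the fingertips stand 25 mm ahead of it and the grasp point (between the pads) lies 6 mm ahead of it (ctrl.tip_reach is the distance from the TCP to the fingertips, in m); z points along the fingers, y is the direction in which the jaws open and shut (so a half turn about z gives the same grasp; the last joint's range is limited). The gripper opens to 85 mm and grips with 20 to 120 N. Pads are 22 mm wide; open, the fingers measure 114 mm over their backs; the gripper's body (76 mm by 85 mm) begins 54 mm behind the grasp point. The pads swing forward as they close: fully open they stand 13 mm farther back than shut.
Start: joints at [1.088, 0.053, 1.613, -0, 1.476, -0.119], TCP at [0.222, 0.584, 0.256] pointing down, gripper open.
Joint ranges: [-3.01, 3.01], [-1.01, 2.22], [0.06, 2.58], [-1.02, 4.17], [0.09, 2.62], [-3.14, 3.14]. Speed limits (rad/s): [2.57, 2.57, 3.14, 3.14, 3.14, 3.14].

## Interface

Orientations are given as a rotation vector (axis times angle).
In Python, from station import get_obs, get_image, camera_params, order, ctrl gives the robot as it stands.
- The arm moves only by the tool move_arm, never from a script. Its argument "deltas" is one flat list of numbers, 5 for each row, row after row: the opening, from -1 (shut) to 1 (fully open), so that 0 is half open, then the shift along the tool's x, y, z in m, then the turn about the tool's z in degrees. In form: [fingers, tx, ty, tz, turn, fingers, tx, ty, tz, turn, ...]. A call has 1 to 10 rows; each row is the pose to reach, as a shift and turn from the pose measured when the call began, along the tool's axes at that moment; what a row does not reach only later rows make up. A row lasts 1/10 s, in which the tool goes at most 50 mm and 8.59 degrees, less where a joint would pass 70% of its speed; a pose out of reach is approached as far as the arm can. A call with a gripper value outside its range is refused whole. The fingers move at their own pace and stop on an object; "force" is the grip in N (left out, the last holds). Time passes only in rows, so rows that repeat a pose let the fingers close. It gives the time, the measured TCP pose, the force and the opening at its end, in the units of the state.
- get_obs(): the state, without advancing time (a new reading comes with each control period).
- get_image(name): name is "side" or "top"; returns the picture (384x512x3 uint8, red, green, blue); there is no depth.
- camera_params(name): a dict with "camera_matrix" (3x3 intrinsics, pixels), "extrinsics" (4x4, takes a point from camera to world coordinates). Camera axes: x right, y up, looking along -z (the intrinsics and any distortion apply to the point x, -y, -z); pixel columns grow to the right and rows downward; lengths in m; the calibration is good to about 2 mm. A picture is of the moment at which its call begins. camera_params takes no time and is no camera call.
- order.finish_job(): hands the job in, once; it reports no verdict.
The state is a dict: "t": time; "q": joint angles; "dq": joint speeds; "effort": joint torques, N m; "tool_pos": TCP position; "tool_rot": TCP orientation; "contact_force": force on the tool from outside, world axes, zero at the start; "wrist_torque": the same for the moment, N m; "opening": finger opening in m.
Only numpy, scipy, OpenCV 4.12 (cv2) and the standard library are available. Lean on these libraries where they do the work, as an engineer would, in place of code of your own. Each camera call takes 0.05 s, during which the arm holds its last target. There are 200 camera calls.

## Working session

There is one attempt and no reset: what is moved stays moved. The work goes in short steps, Python scripts to look and compute and a tool call to move; the robot and the scene stay as the last step left them, time stands still between calls to the robot, and variables do not carry over. Pictures are saved under pics/ and viewed, about 12 in all and at most 16, crops included, and the job is handed in when it is done.

Besides the shell and the picture viewer there is one more tool, called after "Request:" as name(argument=value, ...) on one line, values as JSON. move_arm: Moves the arm, as the interface text tells. Its arguments: {"type":"object","properties":{"deltas":{"type":"array"},"force":{"type":"number"}},"required":["deltas"]}

```bash
ls; mkdir -p pics
python3 - <<'E'
from station import *
import cv2,numpy as np
for n in ("top","side"):
    im=get_image(n); cv2.imwrite(f"pics/{n}0.png",im[...,::-1]); p=camera_params(n); print(n,p["camera_matrix"],p["extrinsics"],p.keys())
o=get_obs();print(o); print(ctrl.tip_reach)
E
```

```text
pics
top [[478.82891094   0.         260.17089674]
 [  0.         478.82891094 192.45428774]
 [  0.           0.           1.        ]] [[-0.00124466  0.99055783 -0.1370899   0.37200814]
 [-0.99990241 -0.00314041 -0.01361309 -0.00990383]
 [-0.01391507  0.13705958  0.99046506  1.20669624]
 [ 0.          0.          0.          1.        ]] dict_keys(['camera_matrix', 'extrinsics'])
side [[398.50399412   0.         263.22183012]
 [  0.         398.50399412 191.04619013]
 [  0.           0.           1.        ]] [[ 9.98196371e-01  4.53977735e-02 -3.92816433e-02  5.08116221e-01]
 [-6.00294118e-02  7.47282898e-01 -6.61789045e-01 -6.32350036e-01]
 [-6.89248909e-04  6.62953477e-01  7.48660279e-01  7.79231690e-01]
 [ 0.00000000e+00  0.00000000e+00  0.00000000e+00  1.00000000e+00]] dict_keys(['camera_matrix', 'extrinsics'])
{'t': 0.1, 'q': array([ 1.08804445e+00,  5.33110663e-02,  1.61418834e+00,  3.30214299e-05,
        1.47602548e+00, -1.19023832e-01]), 'dq': array([ 0.00117993, -0.00014562, -0.00300566, -0.00137763,  0.00245145,
       -0.00059949]), 'effort': array([-4.82281339e-04, -3.94905210e+01, -3.71363175e+01, -1.22148722e-04,
        3.95400086e-03, -6.83855234e-06]), 'tool_pos': array([0.22210592, 0.58363098, 0.25515448]), 'tool_rot': array([-5.68093791e-01, -3.08918607e+00,  2.88292631e-03]), 'contact_force': array([ 0.61419098, -0.44751973,  0.32650836]), 'wrist_torque': array([ 0.00283923, -0.02004559, -0.04090509]), 'opening': 0.08522380255099739}
0.025
```

View pics/top0.png

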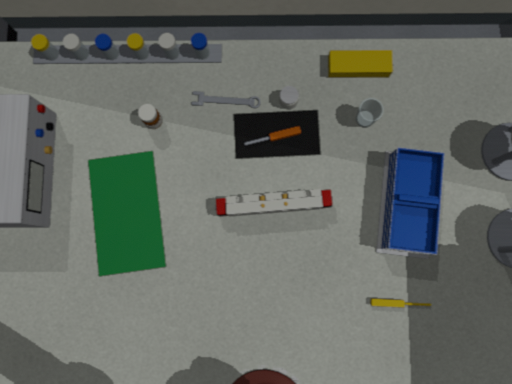

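View pics/side0.png

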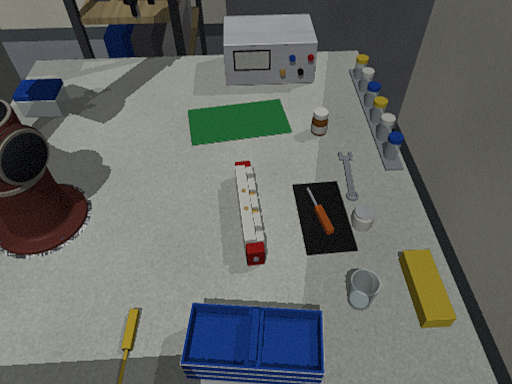

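```bash
cat > h.py <<'E'
from station import *
import cv2, numpy as np
from scipy.spatial.transform import Rotation as R
P={n:camera_params(n) for n in("top","side")}
def ray(n,u,v):
    p=P[n];d=np.linalg.inv(p["camera_matrix"])@[u,v,1];E=p["extrinsics"]
    return E[:3,3],E[:3,:3]@[d[0],-d[1],-d[2]]
def pt(n,u,v,z):
    o,d=ray(n,u,v);return o+d*(z-o[2])/d[2]
def proj(n,X):
    p=P[n];E=p["extrinsics"];c=E[:3,:3].T@(np.array(X)-E[:3,3])
    k=p["camera_matrix"]@[c[0],-c[1],-c[2]];return k[:2]/k[2]
def tri(a,b):
    (o,d),(q,e)=ray("top",*a),ray("side",*b);d/=np.linalg.norm(d);e/=np.linalg.norm(e)
    s=np.linalg.lstsq(np.c_[d,-e],q-o,rcond=None)[0];A,B=o+s[0]*d,q+s[1]*e
    return (A+B)/2,np.linalg.norm(A-B)
def hsv(im):return cv2.cvtColor(im,cv2.COLOR_RGB2HSV)
def blobs(n,lo,hi,z,box,im=None,minA=15):
    im=get_image(n) if im is None else im
    m=cv2.inRange(hsv(im),np.array(lo),np.array(hi));k=np.zeros_like(m);x0,y0,x1,y1=box;k[y0:y1,x0:x1]=255;m&=k
    out=[]
    for c in cv2.findContours(m,0,2)[0]:
        if cv2.contourArea(c)<minA:continue
        W=np.array([pt(n,*q,z)[:2] for q in c[:,0].astype(float)]).astype(np.float32)
        (cx,cy),(w,h),a=cv2.minAreaRect(W*1000)
        if w<h:w,h,a=h,w,a-90
        out.append((cv2.contourArea(c),round(cx),round(cy),round(w),round(h),round(a,1)))
    return out
def save(name,im,box=None,s=1):
    if box:im=im[box[1]:box[3],box[0]:box[2]]
    cv2.imwrite(f"pics/{name}.png",cv2.resize(im[...,::-1],None,fx=s,fy=s,interpolation=cv2.INTER_CUBIC))
def tool():
    o=get_obs();r=R.from_rotvec(o["tool_rot"]).as_matrix();print("t %.1f"%o["t"],"pos",o["tool_pos"].round(4),"x",r[:,0].round(3),"y",r[:,1].round(3),"z",r[:,2].round(3),"op %.4f"%o["opening"],"F",o["contact_force"].round(1));return o["tool_pos"],r
def goto(X,yawx):
    "delta in tool axes to world TCP X, and turn (deg) about tool z so tool x points along heading yawx deg (mod 180)"
    p,r=tool();d=r.T@(np.array(X)-p);h=np.degrees(np.arctan2(r[1,0],r[0,0]))
    t=-(yawx-h);t=(t+90)%180-90
    print("delta",d.round(4),"turn %.1f"%t,"q6",get_obs()["q"][5].round(2))
E
python3 - <<'E'
from h import *
im=get_image("top");s=get_image("side")
print("green",blobs("top",(50,100,40),(85,255,255),.004,(60,100,200,300),im,500))
print("red",blobs("top",(0,150,60),(6,255,255),.06,(200,170,350,230),im)," hi",blobs("top",(172,150,60),(180,255,255),.06,(200,170,350,230),im))
print("orange",blobs("top",(6,150,100),(18,255,255),.020,(230,100,325,160),im))
print("brass",blobs("top",(10,80,80),(30,255,255),.056,(215,180,340,220),im,2))
print("black",blobs("top",(0,0,0),(180,255,45),.004,(225,100,330,165),im,500))
print("blue",blobs("top",(105,100,40),(130,255,255),.088,(370,130,460,265),im,300))
print("bside",blobs("side",(105,100,40),(130,255,255),.088,(170,290,340,384),s,300))
a=cv2.resize(im[100:220,200:345,::-1],None,fx=5,fy=5,interpolation=cv2.INTER_CUBIC);cv2.imwrite("pics/c1.png",a)
b=cv2.resize(im[140:262,370:455,::-1],(340,488),interpolation=cv2.INTER_CUBIC);c=cv2.resize(s[290:384,175:335,::-1],None,fx=2.8,fy=2.8,interpolation=cv2.INTER_CUBIC)
cv=np.zeros((488,340+c.shape[1],3),np.uint8);cv[:,:340]=b;cv[:c.shape[0],340:]=c;cv2.imwrite("pics/c2.png",cv)
E
```

```text
green [(7450.5, 489, 347, 296, 166, 8.0)]
red [(115.0, 498, 102, 39, 20, 4.6), (111.0, 518, -154, 37, 20, 5.1)]  hi []
orange [(158.0, 689, -56, 78, 16, -75.3)]
brass [(4.5, 501, 1, 7, 5, 44.7), (3.5, 505, -54, 5, 5, -0.5), (14.0, 520, 1, 10, 10, -0.1), (16.0, 522, -53, 12, 10, 89.8)]
black [(3513.5, 691, -35, 216, 116, -87.3)]
blue [(4972.5, 510, -353, 240, 126, -6.8)]
bside [(8245.5, 508, -358, 239, 110, -7.2)]
```

View pics/c1.png

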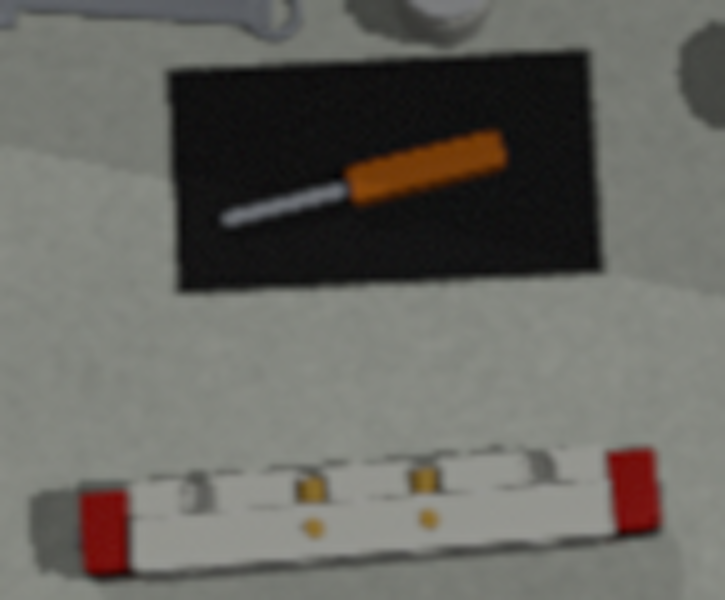

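View pics/c2.png

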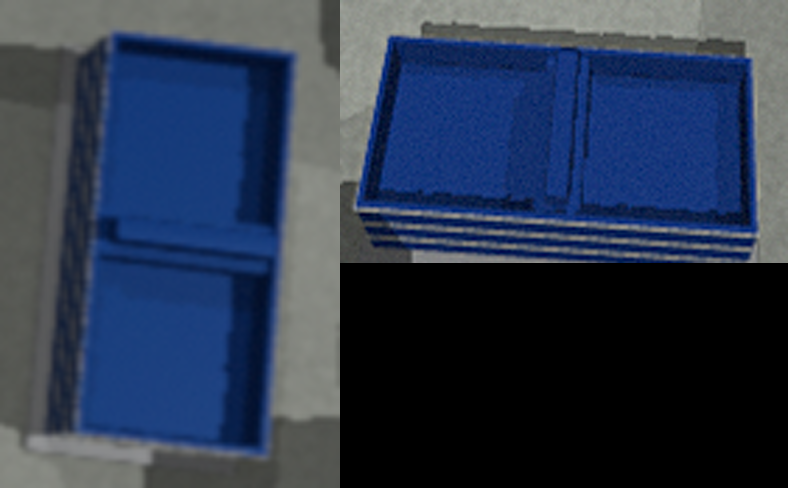

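Candidates for the punch are the orange handle with a steel shaft on the black mat (top 285,133) and the yellow screwdriver with a brown shaft (390,303). The crop confirms the orange one, with its tip near (246,144). Only pin1 and pin2 are present: brass shows at (263,197) and (285,196), and the outer bores are empty. The pile centre is about (0.508, -0.358), with its long axis at about -7°, and the fin runs across it.

Run:
```python
from h import *
print(proj("top",(.508,-.358,.104)),proj("side",(.508,-.358,.104)))
goto((.508,-.358,.22),83)
```

```text
[417.41753269 199.09248375] [253.87242382 331.77459364]
t 0.2 pos [0.2222 0.5838 0.2555] x [-0.935  0.356  0.   ] y [ 0.356  0.935 -0.001] z [-0.001 -0.001 -1.   ] op 0.0853 F [-0.2  0.2 -0.5]
delta [-0.6022 -0.7784  0.0364] turn 76.2 q6 -0.12
```

Request:
move_arm(deltas=[1, -0.3, -0.39, 0, 76, 1, -0.3, -0.39, 0, 76, 1, -0.3, -0.39, 0, 76, 1, -0.3, -0.39, 0, 76, 1, -0.3, -0.39, 0, 76, 1, -0.3, -0.39, 0, 76, 1, -0.3, -0.39, 0, 76, 1, -0.3, -0.39, 0, 76, 1, -0.3, -0.39, 0, 76, 1, -0.3, -0.39, 0, 76], force=60)

```text
t: 1.2
tool_pos: [0.3639, 0.1104, 0.2561]
tool_rot: [2.352, 2.081, -0.001]
contact_force: [0.8, 0.7, 0.3]
opening: 0.0854
```

```bash
python3 -c "
from h import *
goto((.508,-.358,.16),83)"
```

```text
t 1.2 pos [0.3639 0.1104 0.2561] x [ 0.122  0.993 -0.001] y [ 0.993 -0.122  0.001] z [ 0.001 -0.001 -1.   ] op 0.0854 F [0.8 0.7 0.3]
delta [-0.4472  0.2001  0.0967] turn -0.0 q6 0.22
```

Request:
move_arm(deltas=[1, -0.447, 0.2, 0.05, 0, 1, -0.447, 0.2, 0.05, 0, 1, -0.447, 0.2, 0.05, 0, 1, -0.447, 0.2, 0.05, 0, 1, -0.447, 0.2, 0.05, 0, 1, -0.447, 0.2, 0.05, 0, 1, -0.447, 0.2, 0.05, 0, 1, -0.447, 0.2, 0.05, 0, 1, -0.447, 0.2, 0.05, 0, 1, -0.447, 0.2, 0.05, 0])

```text
t: 2.2
tool_pos: [0.508, -0.3601, 0.206]
tool_rot: [2.353, 2.08, -0.001]
contact_force: [0.5, 1.2, 0.3]
opening: 0.0854
```

```bash
python3 -c "
from h import *
goto((.508,-.358,.113),83)
save('a1',get_image('side'),(150,230,350,384),4)"
```

```text
t 2.2 pos [ 0.508  -0.3601  0.206 ] x [ 0.123  0.992 -0.001] y [ 0.992 -0.123  0.   ] z [ 0.    -0.001 -1.   ] op 0.0854 F [0.5 1.2 0.3]
delta [ 0.0022 -0.0003  0.093 ] turn -0.1 q6 -0.61
```

View pics/a1.png

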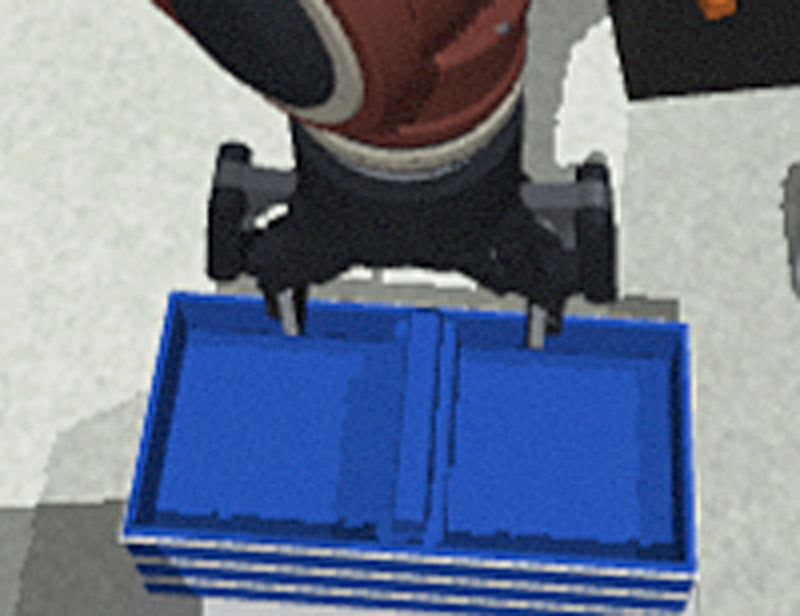

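The jaws straddle the fin evenly, with pads at crop (290,320) and (537,330) and the fin at (425,…). I'll go down and grip.

Request:
move_arm(deltas=[1, 0.002, 0, 0.05, 0, 1, 0.002, 0, 0.092, 0, 1, 0.002, 0, 0.092, 0, -1, 0.002, 0, 0.092, 0, -1, 0.002, 0, 0.092, 0, -1, 0.002, 0, 0.092, 0, -1, 0.002, 0, 0.092, 0, -1, 0.002, 0, 0.092, 0, -1, 0.002, 0, 0.092, 0, -1, 0.002, 0, 0.092, 0], force=80)

```text
t: 3.25
tool_pos: [0.5094, -0.3643, 0.1143]
tool_rot: [2.353, 2.073, -0.004]
contact_force: [-0.6, 0.5, 6.1]
opening: 0.0116
```

Request:
move_arm(deltas=[-1, 0, 0, -0.01, 0, -1, 0, 0, -0.02, 0, -1, 0, 0, -0.03, 0, -1, 0, 0, -0.05, 0, -1, 0, 0, -0.07, 0, -1, 0, 0, -0.09, 0, -1, 0, 0, -0.1, 0, -1, 0, 0, -0.1, 0], force=100)

```text
t: 4.05
tool_pos: [0.51, -0.3643, 0.2168]
tool_rot: [2.35, 2.071, -0.003]
contact_force: [0.8, -0.1, -2.4]
opening: 0.0116
```

```bash
python3 -c "
from h import *
goto((.423,-.033,.18),4.5)
save('a2',get_image('side'))
print(blobs('side',(105,100,40),(130,255,255),.088,(100,200,400,384),None,200))"
```

```text
t 4.0 pos [ 0.51   -0.3643  0.2168] x [ 0.126  0.992 -0.008] y [ 0.992 -0.126  0.006] z [ 0.005 -0.008 -1.   ] op 0.0116 F [ 0.8 -0.1 -2.4]
delta [ 0.318  -0.1282  0.0336] turn 78.3 q6 -0.61
[(224.0, 501, -426, 224, 4, -7.1), (3368.5, 501, -400, 274, 41, -7.2), (7159.0, 511, -312, 280, 128, -7.2)]
```

View pics/a2.png

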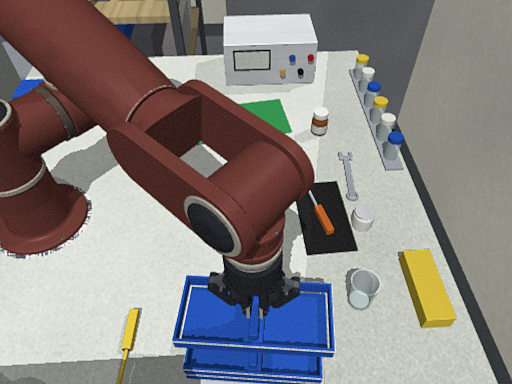

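Request:
move_arm(deltas=[-1, 0.05, -0.02, 0, 8, -1, 0.1, -0.04, 0.0, 16, -1, 0.14, -0.06, 0.0, 24, -1, 0.18, -0.076, 0.0, 32, -1, 0.22, -0.093, 0.0, 40, -1, 0.26, -0.11, 0.01, 48, -1, 0.29, -0.122, 0.02, 56, -1, 0.317, -0.134, 0.03, 64, -1, 0.317, -0.134, 0.03, 72, -1, 0.317, -0.134, 0.03, 78.3])

```text
t: 5.15
tool_pos: [0.4145, -0.031, 0.1796]
tool_rot: [3.135, 0.118, -0.004]
contact_force: [-0.6, -0.2, -1.4]
opening: 0.0114
```

Request:
move_arm(deltas=[-1, 0, 0, 0.02, 0, -1, 0, 0, 0.03, 0, -1, 0, 0, 0.03, 0])

```text
t: 5.45
tool_pos: [0.4123, -0.0306, 0.1465]
tool_rot: [3.137, 0.118, -0.014]
contact_force: [0.2, -0.8, -1.4]
opening: 0.0112
```

```bash
python3 -c "
from h import *
goto((.417,-.033,.0565),4.5)
im=get_image('top');save('a3',im,(180,120,400,300),3.5)
print(blobs('top',(105,100,40),(130,255,255),.13,(180,150,400,384),im,200))"
```

```text
t 5.5 pos [ 0.4123 -0.0306  0.1465] x [ 0.997  0.075 -0.009] y [ 0.075 -0.997  0.002] z [-0.009 -0.003 -1.   ] op 0.0112 F [ 0.2 -0.8 -1.4]
delta [0.0053 0.0025 0.0899] turn -0.2 q6 1.25
[(257.5, 375, -22, 107, 28, 84.3), (416.5, 411, 64, 91, 32, 0.2), (236.0, 424, -127, 87, 29, -0.1), (910.0, 506, -291, 225, 36, -2.3)]
```

View pics/a3.png

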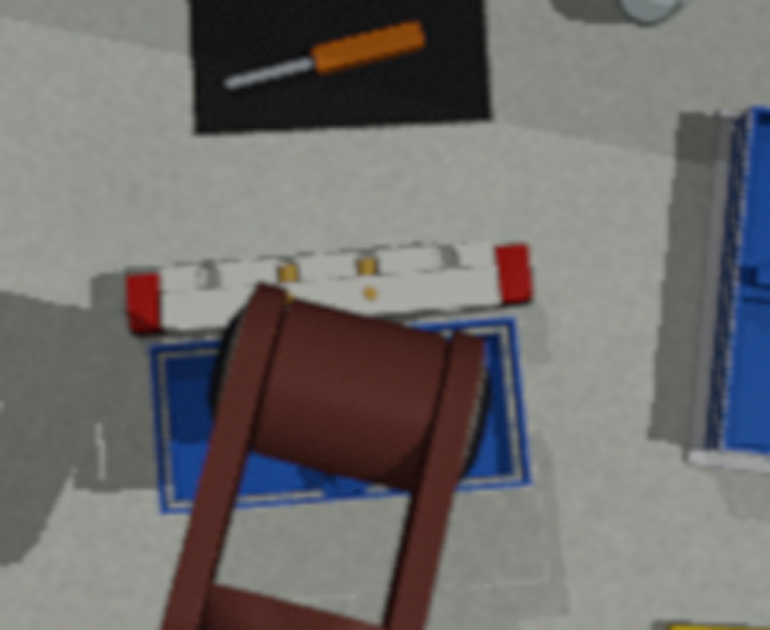

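```bash
python3 -c "
from h import *
f=lambda u,v,z:pt('top',180+u/3.5,120+v/3.5,z).round(4)
print('tray',f(339.75,416.25,.120),[f(a,b,.12) for a,b in((150,348),(517,320),(530,485),(162,512))])
print('car far',f(128,275,.066),f(527,243,.066),'near top',f(130,333,.066),f(532,302,.066),'near bottom',f(130,333,.0),f(532,302,.0))
print('brass',f(289,272,.056),f(368,266,.056))
"
```

```text
tray [ 0.4163 -0.033   0.12  ] [array([0.4607, 0.09  , 0.12  ]), array([ 0.4784, -0.1485,  0.12  ]), array([ 0.3721, -0.1547,  0.12  ]), array([0.3553, 0.0813, 0.12  ])]
car far [0.5154 0.1106 0.066 ] [ 0.5367 -0.1634  0.066 ] near top [0.4754 0.1088 0.066 ] [ 0.496  -0.1659  0.066 ] near bottom [0.4814 0.1157 0.    ] [ 0.5031 -0.1749  0.    ]
brass [5.184e-01 1.000e-04 5.600e-02] [ 0.5224 -0.0546  0.056 ]
```

Request:
move_arm(deltas=[-1, 0.006, 0, 0.02, 0, -1, 0.006, 0.001, 0.04, 0, -1, 0.006, 0.001, 0.06, 0, -1, 0.006, 0.001, 0.07, 0, -1, 0.006, 0.001, 0.08, 0, -1, 0.006, 0.001, 0.085, 0, -1, 0.006, 0.001, 0.089, 0, -1, 0.006, 0.001, 0.089, 0])

```text
t: 6.3
tool_pos: [0.4189, -0.0318, 0.059]
tool_rot: [3.136, 0.118, -0.01]
contact_force: [0.7, 0.1, -1.9]
opening: 0.011
```

```bash
python3 -c "
from h import *
goto((.419,-.033,.0563),4.4)"
```

```text
t 6.3 pos [ 0.4189 -0.0318  0.059 ] x [ 0.997  0.075 -0.006] y [ 0.075 -0.997  0.003] z [-0.006 -0.003 -1.   ] op 0.0110 F [ 0.7  0.1 -1.9]
delta [0.     0.0012 0.0027] turn -0.1 q6 1.25
```

Request:
move_arm(deltas=[-1, 0, 0, 0.003, 0, -1, 0, 0, 0.004, 0, 1, 0, 0, 0.003, 0, 1, 0, 0, 0.003, 0, 1, 0, 0, 0.003, 0, 1, 0, 0, 0.003, 0, 1, 0, 0, -0.03, 0, 1, 0, 0, -0.08, 0, 1, 0, 0, -0.13, 0, 1, 0, 0, -0.15, 0])

```text
t: 7.3
tool_pos: [0.4219, -0.0318, 0.2148]
tool_rot: [3.134, 0.118, 0.004]
contact_force: [1.1, 0.8, 0.3]
opening: 0.0855
```

```bash
python3 -c "
from h import *
im=get_image('top');
print('orange',blobs('top',(6,150,100),(18,255,255),.020,(230,60,340,190),im))
goto((.687,-.056,.15),13.5+90)"
```

```text
orange [(175.0, 689, -56, 79, 18, -75.3)]
t 7.3 pos [ 0.4229 -0.032   0.2167] x [0.997 0.075 0.005] y [ 0.075 -0.997  0.007] z [ 0.005 -0.006 -1.   ] op 0.0857 F [ 1.3 -1.1  2.7]
delta [0.2612 0.0433 0.0683] turn 80.8 q6 1.25
```

```bash
python3 -c "
from h import *
goto((.688,-.056,.12),-75.3)
print('tub',pt('top',288,97,.04),'tip',pt('top',245.6,143.6,.013))"
```

```text
t 7.3 pos [ 0.4229 -0.032   0.2167] x [0.997 0.075 0.005] y [ 0.075 -0.997  0.007] z [ 0.005 -0.006 -1.   ] op 0.0857 F [ 1.3 -1.1  2.7]
delta [0.2621 0.0432 0.0983] turn 79.6 q6 1.25
tub [ 0.77684415 -0.06452152  0.04      ] tip [0.66331288 0.04356471 0.013     ]
```

Request:
move_arm(deltas=[0, 0.05, 0.008, 0, 8, 0, 0.1, 0.016, 0, 16, 0, 0.15, 0.024, 0, 24, 0, 0.2, 0.032, 0, 32, 0, 0.24, 0.04, 0, 40, 0, 0.261, 0.043, 0.02, 48, 0, 0.261, 0.043, 0.04, 56, 0, 0.261, 0.043, 0.06, 64, 0, 0.261, 0.043, 0.08, 72, 0, 0.261, 0.043, 0.09, 79.6])

```text
t: 8.35
tool_pos: [0.6851, -0.0555, 0.124]
tool_rot: [2.479, -1.923, 0.005]
contact_force: [-0.3, 0.1, -0.3]
opening: 0.0425
```

```bash
python3 -c "
from h import *
goto((.688,-.056,.033),-75.3)
im=get_image('side');save('a4',im,(220,130,420,280),4)
print('orange',blobs('side',(6,150,100),(18,255,255),.020,(260,160,380,250),im))
"
```

```text
t 8.3 pos [ 0.6851 -0.0555  0.124 ] x [ 0.249 -0.969  0.005] y [-0.969 -0.249  0.001] z [-0.    -0.005 -1.   ] op 0.0425 F [-0.3  0.1 -0.3]
delta [ 0.0007 -0.0028  0.091 ] turn -0.3 q6 2.7
orange [(191.5, 689, -57, 90, 21, -78.2)]
```

View pics/a4.png

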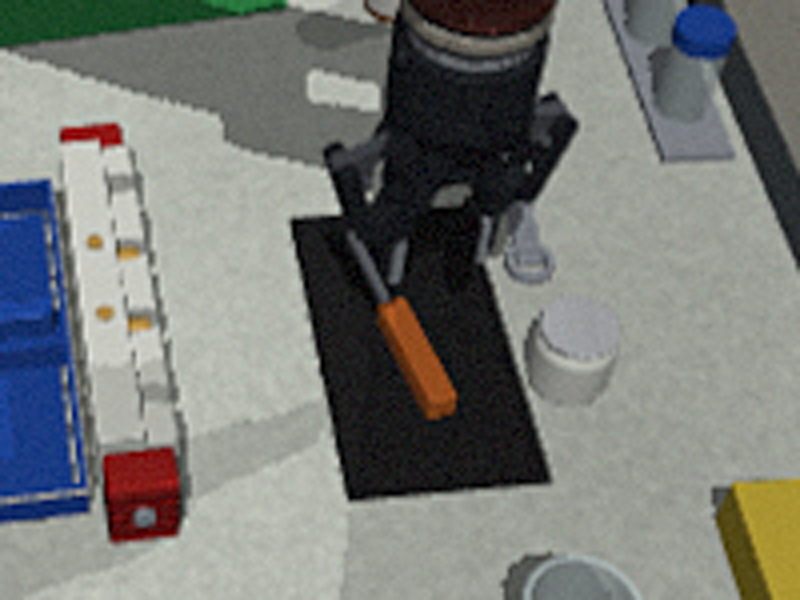

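The punch lies still and the jaws are above its handle at crop (415,360). The tray stands beside the carrier. I'll go down and grip.

Request:
move_arm(deltas=[0, 0, -0.003, 0.04, 0, 0, 0, -0.003, 0.08, 0, 0, 0, -0.003, 0.09, 0, 0, 0, -0.003, 0.091, 0, -1, 0, -0.003, 0.091, 0, -1, 0, -0.003, 0.091, 0, -1, 0, -0.003, 0.091, 0, -1, 0, -0.003, 0.091, 0, -1, 0, -0.003, 0.091, 0], force=80)

```text
t: 9.3
tool_pos: [0.6882, -0.0553, 0.0333]
tool_rot: [2.476, -1.927, 0.006]
contact_force: [-0.7, -0.2, 6.1]
opening: 0.0158
```

Request:
move_arm(deltas=[-1, 0, 0, -0.02, 0, -1, 0, 0, -0.05, 0, -1, 0, 0, -0.08, 0, -1, 0, 0, -0.1, 0, -1, 0, 0, -0.1, 0], force=100)

```text
t: 9.8
tool_pos: [0.6901, -0.0551, 0.1371]
tool_rot: [2.479, -1.929, 0.015]
contact_force: [-0.3, 0.6, -1.4]
opening: 0.0154
```

```bash
python3 -c "
from h import *
a=np.radians(4.3);c=np.array([.508,-.0275]);Rr=np.array([[np.cos(a),-np.sin(a)],[np.sin(a),np.cos(a)]])
for y in(-.0275,.0275):
  print(y,'entry',c+Rr@[.022,y],'TCP with tip 30mm before',c+Rr@[.022+.03+.107,y])
goto((*(c+Rr@[.159,-.0275]),.12),4.3)"
```

```text
-0.0275 entry [ 0.53199999 -0.05327306] TCP with tip 30mm before [ 0.66861435 -0.04300097]
0.0275 entry [0.52787616 0.00157212] TCP with tip 30mm before [0.66449052 0.01184421]
t 9.8 pos [ 0.6901 -0.0551  0.1371] x [ 0.246 -0.969  0.008] y [-0.969 -0.246 -0.005] z [ 0.007 -0.007 -1.   ] op 0.0154 F [-0.3  0.6 -1.4]
delta [-0.0171  0.0179  0.0169] turn -80.1 q6 2.71
```

Request:
move_arm(deltas=[-1, -0.017, 0.018, 0, -8, -1, -0.017, 0.018, 0, -16, -1, -0.017, 0.018, 0, -24, -1, -0.017, 0.018, 0, -32, -1, -0.017, 0.018, 0, -40, -1, -0.017, 0.018, 0, -48, -1, -0.017, 0.018, 0, -56, -1, -0.017, 0.018, 0, -64, -1, -0.017, 0.018, 0, -72, -1, -0.017, 0.018, 0, -80])

```text
t: 10.8
tool_pos: [0.667, -0.0428, 0.1339]
tool_rot: [3.133, 0.125, 0.004]
contact_force: [-0.9, -0.3, -1.0]
opening: 0.0148
```

```bash
python3 -c "
from h import *
goto((.6686,-.043,.066),4.3)"
```

```text
t 10.8 pos [ 0.667  -0.0428  0.1339] x [0.997 0.079 0.003] y [ 0.079 -0.997  0.006] z [ 0.003 -0.006 -1.   ] op 0.0148 F [-0.9 -0.3 -1. ]
delta [ 0.0014 -0.0001  0.0679] turn 0.3 q6 1.32
```

Request:
move_arm(deltas=[-1, 0.004, 0, 0.03, 0, -1, 0.004, 0, 0.05, 0, -1, 0.004, 0, 0.0655, 0, -1, 0.004, 0, 0.0655, 0, -1, 0.004, 0, 0.0655, 0, -1, 0.004, 0, 0.0655, 0])

```text
t: 11.4
tool_pos: [0.6721, -0.0431, 0.0698]
tool_rot: [3.133, 0.125, 0.008]
contact_force: [0.1, 0.2, 0.0]
opening: 0.0153
```

```bash
python3 -c "
from h import *
tool()
im=get_image('top');s=get_image('side')
a=cv2.resize(im[155:225,225:325],None,fx=6,fy=6,interpolation=cv2.INTER_CUBIC);b=cv2.resize(s[170:260,225:340],(600,470),interpolation=cv2.INTER_CUBIC)
save('a5',a);save('a6',b)"
```

```text
t 11.4 pos [ 0.6721 -0.0431  0.0698] x [0.997 0.079 0.005] y [ 0.079 -0.997  0.007] z [ 0.005 -0.006 -1.   ] op 0.0153 F [0.1 0.2 0. ]
```

View pics/a5.png

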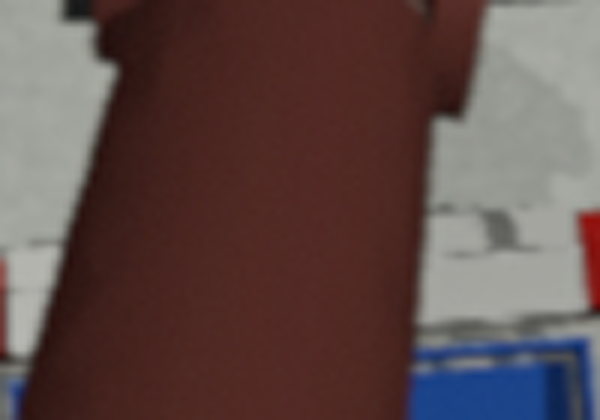

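View pics/a6.png

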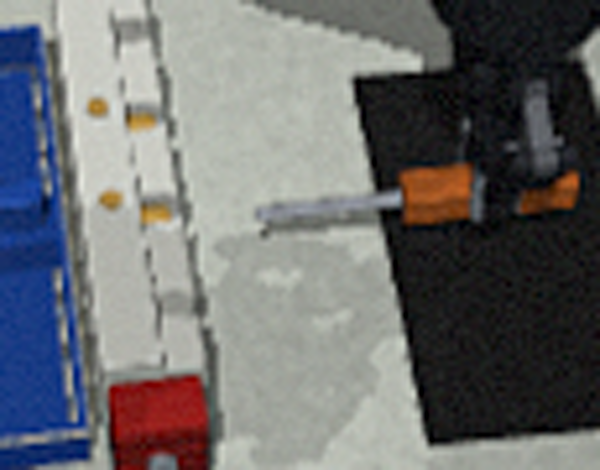

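```bash
python3 -c "
from h import *
f=lambda u,v,z:pt('side',225+u/5.217,170+v/5.222,z)[:2].round(4)
print('shaft',f(262,214.5,.0495),f(398,200,.0495),'pred tip',np.array([.6721,-.0431])-.107*np.array([.997,.079]))
print('dots side',f(98,106,.066),f(111,199,.066))
g=lambda u,v,z:pt('top',200+u/5,100+v/5,z)[:2].round(4)
print('dots top',g(314,527,.066),g(428,519,.066))
# near corner edges of slots in side, brass
print('brass side',f(142,120,.056),f(156,212,.056))
print('tri dots',tri((200+314/5,100+527/5),(225+98/5.217,170+106/5.222)),tri((200+428/5,100+519/5),(225+111/5.217,170+199/5.222)))
"
```

```text
shaft [ 0.5707 -0.0515] [ 0.6326 -0.0469] pred tip [ 0.565421 -0.051553]
dots side [0.4992 0.0033] [ 0.5034 -0.0519]
dots top [ 0.4986 -0.0005] [ 0.5023 -0.0551]
brass side [0.5192 0.0023] [ 0.5231 -0.0524]
tri dots (array([ 4.98693050e-01, -4.38998898e-04,  7.00732719e-02]), np.float64(0.0011790736789667776)) (array([ 0.50266543, -0.05487114,  0.06941547]), np.float64(0.0015959703385298469))
```

Request:
move_arm(deltas=[-1, -0.015, -0.001, 0.0015, 0, -1, -0.028, -0.001, 0.002, 0, -1, -0.034, -0.001, 0.002, 0, -1, -0.036, -0.001, 0.002, 0, -1, -0.038, -0.001, 0.002, 0, -1, -0.038, -0.001, 0.002, 0])

```text
t: 12.1
tool_pos: [0.6347, -0.0451, 0.0683]
tool_rot: [3.132, 0.125, 0.01]
contact_force: [0.7, 0.6, -2.0]
opening: 0.0154
```

```bash
python3 -c "
from h import *
p,r=tool();print('tip',p-.107*r[:,0])"
```

```text
t 12.1 pos [ 0.6347 -0.0451  0.0683] x [0.997 0.079 0.006] y [ 0.079 -0.997  0.007] z [ 0.007 -0.006 -1.   ] op 0.0154 F [ 0.7  0.6 -2. ]
tip [ 0.52803617 -0.05359473  0.06770106]
```

Request:
move_arm(deltas=[-1, -0.004, 0, 0, 0, -1, -0.008, 0, 0, 0, -1, -0.012, 0, 0, 0, -1, -0.016, 0, 0, 0])

```text
t: 12.5
tool_pos: [0.622, -0.0463, 0.07]
tool_rot: [3.132, 0.124, 0.024]
contact_force: [6.4, 1.0, -2.4]
opening: 0.0149
```

```bash
python3 -c "
from h import *
p,r=tool();print('tip',p-.107*r[:,0])
im=get_image('side');print(blobs('side',(10,80,80),(30,255,255),.056,(215,170,290,250),im,2))
save('a7',im,(200,150,340,255),5)"
```

```text
t 12.5 pos [ 0.622  -0.0463  0.07  ] x [0.997 0.079 0.015] y [ 0.079 -0.997  0.008] z [ 0.016 -0.006 -1.   ] op 0.0149 F [ 6.4  1.  -2.4]
tip [ 0.51533948 -0.05478731  0.06844282]
[(18.5, 484, -59, 21, 9, 89.2), (5.5, 502, -43, 7, 6, -3.5), (67.5, 593, -52, 30, 19, 84.9), (9.0, 517, 2, 12, 6, -3.5), (5.0, 498, 13, 7, 7, -3.5)]
```

View pics/a7.png

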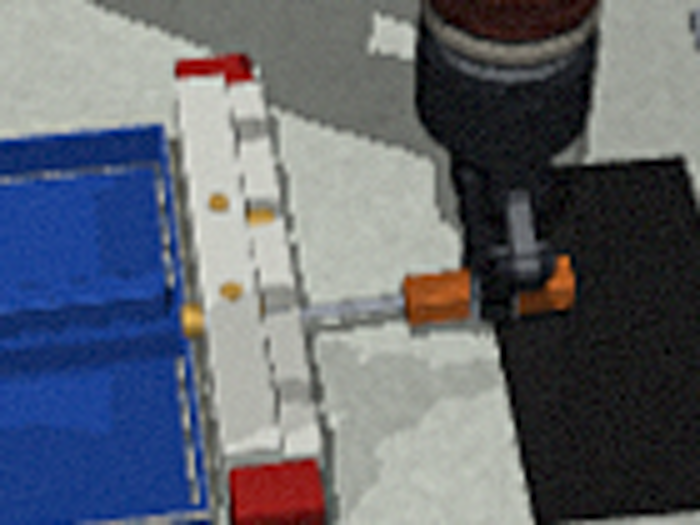

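Request:
move_arm(deltas=[-1, -0.005, 0, 0.001, 0, -1, -0.01, 0, 0.002, 0, -1, -0.015, 0, 0.002, 0, -1, -0.02, 0, 0.002, 0, -1, -0.025, 0, 0.002, 0, -1, -0.03, 0, 0.002, 0, -1, -0.034, 0, 0.002, 0, -1, -0.037, 0, 0.002, 0, -1, -0.04, 0, 0.002, 0, -1, -0.04, 0, 0.002, 0])

```text
t: 13.55
tool_pos: [0.5805, -0.0495, 0.0668]
tool_rot: [3.132, 0.124, 0.019]
contact_force: [-0.3, 0.5, -0.6]
opening: 0.0153
```

```bash
python3 -c "
from h import *
p,r=tool();print('tip',p-.107*r[:,0])
im=get_image('side');print(blobs('side',(10,80,80),(30,255,255),.015,(150,150,290,300),im,2))
save('a8',im,(140,150,340,300),4)"
```

```text
t 13.6 pos [ 0.5805 -0.0495  0.0668] x [0.997 0.079 0.012] y [ 0.079 -0.997  0.007] z [ 0.013 -0.006 -1.   ] op 0.0153 F [-0.3  0.5 -0.6]
tip [ 0.4738916  -0.05796306  0.06555738]
[(69.5, 468, -61, 34, 19, 16.3), (4.5, 603, -32, 8, 6, -3.5), (102.5, 560, -26, 32, 31, -3.4), (9.0, 518, 38, 13, 7, -3.5), (5.0, 498, 50, 8, 7, -3.5)]
```

View pics/a8.png

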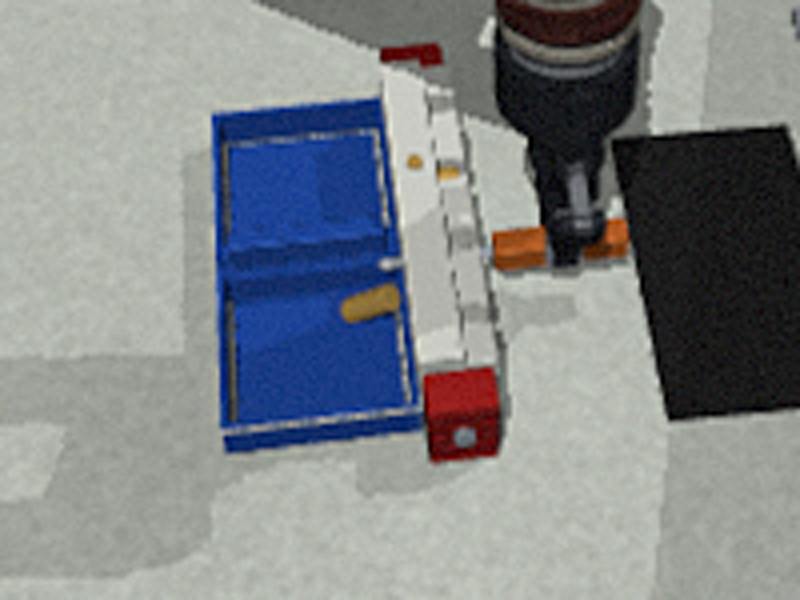

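Request:
move_arm(deltas=[-1, 0.02, 0, 0, 0, -1, 0.04, 0, 0, 0, -1, 0.06, 0, -0.001, 0, -1, 0.08, 0, -0.001, 0, -1, 0.09, 0, -0.001, 0, -1, 0.09, -0.02, -0.001, 0, -1, 0.09, -0.04, -0.001, 0, -1, 0.09, -0.055, -0.001, 0, -1, 0.09, -0.055, -0.001, 0])

```text
t: 14.5
tool_pos: [0.665, 0.0153, 0.0683]
tool_rot: [3.133, 0.129, 0.018]
contact_force: [-0.1, -0.3, -0.5]
opening: 0.0152
```

```bash
python3 -c "
from h import *
p,r=tool();t=p-.107*r[:,0];print('tip',t,'y at x .528:',t[1]+(.528-t[0])*r[1,0]/r[0,0]);
im=get_image('side');save('a9',im,(200,150,360,270),5)
print(blobs('side',(6,150,100),(18,255,255),.048,(280,150,380,250),im))"
```

```text
t 14.5 pos [0.665  0.0153 0.0683] x [0.997 0.082 0.011] y [ 0.082 -0.997  0.007] z [ 0.012 -0.006 -1.   ] op 0.0152 F [-0.1 -0.3 -0.5]
tip [0.55838248 0.00650665 0.06707254] y at x .528: 0.004002174144330178
[(90.5, 643, 15, 33, 30, 86.5), (21.0, 701, 18, 29, 12, 67.0)]
```

Request:
move_arm(deltas=[-1, 0, 0.003, 0, 0.4, -1, -0.01, 0.003, 0, 0.4, -1, -0.02, 0.003, 0, 0.4, -1, -0.024, 0.003, 0, 0.4, -1, -0.024, 0.003, 0, 0.4])

```text
t: 15.05
tool_pos: [0.6407, 0.0088, 0.068]
tool_rot: [3.133, 0.116, 0.018]
contact_force: [-0.1, -1.0, -2.6]
opening: 0.015
```

```bash
python3 -c "
from h import *
p,r=tool();t=p-.107*r[:,0];print('tip',t,'y at x .528:',t[1]+(.528-t[0])*r[1,0]/r[0,0]);
im=get_image('side');save('a9',im,(200,150,360,270),5)
"
```

```text
t 15.1 pos [0.6407 0.0088 0.068 ] x [0.997 0.074 0.011] y [ 0.074 -0.997  0.007] z [ 0.012 -0.006 -1.   ] op 0.0150 F [-0.1 -1.  -2.6]
tip [0.53396206 0.00088174 0.06681435] y at x .528: 0.0004398684187625713
```

View pics/a9.png

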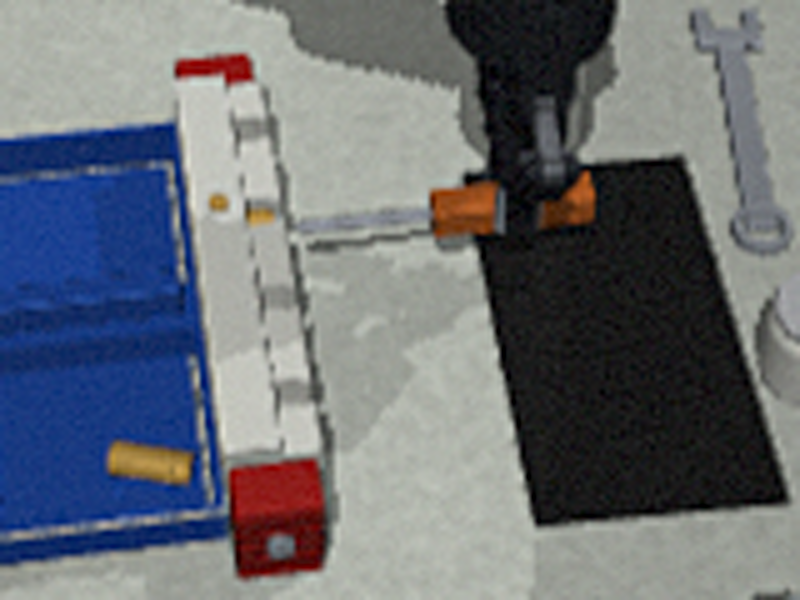

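Pin1 lies in the tray at crop (150,462). The punch tip is at the second mouth, at crop (298,226).

Request:
move_arm(deltas=[-1, 0, -0.001, 0, 0, -1, -0.005, -0.001, 0, 0, -1, -0.01, -0.001, 0, 0, -1, -0.014, -0.001, 0, 0, -1, -0.018, -0.001, 0.001, 0, -1, -0.022, -0.001, 0.001, 0])

```text
t: 15.7
tool_pos: [0.6224, 0.0084, 0.0691]
tool_rot: [3.132, 0.115, 0.034]
contact_force: [8.2, 1.0, -1.4]
opening: 0.0154
```

```bash
python3 -c "
from h import *
p,r=tool();t=p-.107*r[:,0];print('tip',t)
"
```

```text
t 15.7 pos [0.6224 0.0084 0.0691] x [0.997 0.074 0.021] y [ 0.073 -0.997  0.008] z [ 0.022 -0.006 -1.   ] op 0.0154 F [ 8.2  1.  -1.4]
tip [5.15740122e-01 4.83269576e-04 6.68518252e-02]
```

Force 8.2 N means the tip is on the pin. I'll push it through.

Request:
move_arm(deltas=[-1, -0.006, 0, 0.001, 0, -1, -0.011, 0, 0.001, 0, -1, -0.016, 0, 0.001, 0, -1, -0.021, 0, 0.001, 0, -1, -0.026, 0, 0.001, 0, -1, -0.031, 0, 0.001, 0, -1, -0.036, 0, 0.001, 0, -1, -0.041, 0, 0.001, 0, -1, -0.043, 0, 0.001, 0, -1, -0.043, 0, 0.001, 0])

```text
t: 16.7
tool_pos: [0.5787, 0.0052, 0.0667]
tool_rot: [3.133, 0.115, 0.032]
contact_force: [-0.3, 0.5, -1.8]
opening: 0.0151
```

```bash
python3 -c "
from h import *
p,r=tool();t=p-.107*r[:,0];print('tip',t)
im=get_image('side');save('b1',im,(140,120,360,285),3.5)
"
```

```text
t 16.7 pos [0.5787 0.0052 0.0667] x [0.997 0.073 0.02 ] y [ 0.073 -0.997  0.007] z [ 0.02  -0.006 -1.   ] op 0.0151 F [-0.3  0.5 -1.8]
tip [ 0.47197528 -0.00264507  0.06454323]
```

View pics/b1.png

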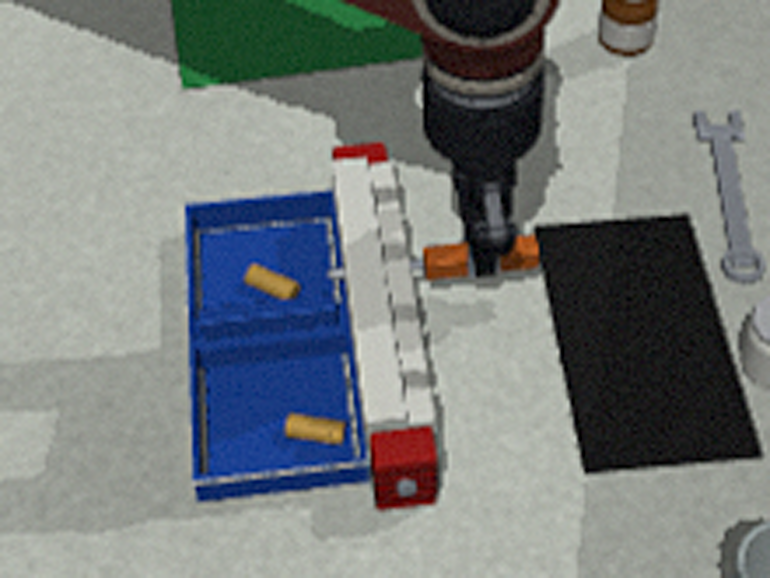

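Both pins lie in the tray, at crop (271,283) and (315,430), one on each side of the ridge. I'll withdraw and lay the punch down.

Request:
move_arm(deltas=[-1, 0.02, 0, 0, 0, -1, 0.04, 0, 0, 0, -1, 0.06, 0, 0, 0, -1, 0.08, 0, 0, 0, -1, 0.095, 0, 0, 0, -1, 0.105, 0.01, 0, 0, -1, 0.105, 0.02, 0.0, 0, -1, 0.105, 0.027, 0.01, 0, -1, 0.105, 0.027, 0.02, 0, -1, 0.105, 0.027, 0.025, 0])

```text
t: 17.75
tool_pos: [0.6843, -0.0145, 0.0417]
tool_rot: [3.133, 0.114, 0.027]
contact_force: [0.1, 0.5, -1.6]
opening: 0.0151
```

```bash
python3 -c "
from h import *
goto((.685,-.015,.034),4.3)"
```

```text
t 17.8 pos [ 0.6843 -0.0145  0.0417] x [0.997 0.072 0.017] y [ 0.072 -0.997  0.007] z [ 0.017 -0.005 -1.   ] op 0.0151 F [ 0.1  0.5 -1.6]
delta [0.0006 0.0005 0.0077] turn -0.1 q6 1.37
```

Request:
move_arm(deltas=[-1, 0, 0, 0.004, 0, -1, 0, 0, 0.008, 0, -1, 0, 0, 0.008, 0, 0, 0, 0, 0.008, 0, 0, 0, 0, 0.008, 0, 0, 0, 0, 0.008, 0, 0, 0, 0, -0.02, 0, 0, 0, 0, -0.07, 0, 0, 0, 0, -0.12, 0, 0, 0, 0, -0.16, 0])

```text
t: 18.75
tool_pos: [0.6822, -0.0136, 0.2054]
tool_rot: [3.133, 0.114, 0.032]
contact_force: [1.0, -0.0, 0.4]
opening: 0.0427
```

```bash
python3 -c "
from h import *
im=get_image('side')
print('orange side z.013',blobs('side',(6,150,100),(18,255,255),.013,(260,160,380,250),im))
print('tray side',blobs('side',(105,100,40),(130,255,255),.03,(150,130,290,290),im,200))
print('pins',blobs('side',(15,80,80),(30,255,255),.013,(180,170,242,262),im,15))
goto((.423,-.034,.2),4.3)"
```

```text
orange side z.013 [(245.0, 687, -12, 81, 31, 4.5)]
tray side [(3483.0, 431, -30, 239, 110, -85.4)]
pins [(75.5, 461, -107, 38, 17, -13.8), (59.5, 430, 22, 37, 16, -31.9)]
t 18.8 pos [ 0.6856 -0.014   0.2142] x [0.997 0.073 0.032] y [ 0.072 -0.997  0.01 ] z [ 0.033 -0.007 -0.999] op 0.0428 F [ 3.1 -0.6  4.4]
delta [-0.2637  0.0008  0.0058] turn -0.1 q6 1.37
```

Request:
move_arm(deltas=[0.3, -0.05, 0, 0, 0, 0.3, -0.1, 0, 0, 0, 0.3, -0.15, 0, 0, 0, 0.3, -0.2, 0, 0, 0, 0.3, -0.24, 0, 0.02, 0, 0.3, -0.258, 0.002, 0.06, 0, 0.3, -0.258, 0.002, 0.08, 0, 0.3, -0.258, 0.002, 0.1, 0, 0.3, -0.258, 0.002, 0.1, 0])

```text
t: 19.7
tool_pos: [0.4295, -0.0349, 0.103]
tool_rot: [3.132, 0.114, 0.042]
contact_force: [0.2, -0.1, -0.0]
opening: 0.0554
```

```bash
python3 -c "
from h import *
goto((.430,-.031,.0575),4.6)
print('tray side',blobs('side',(105,100,40),(130,255,255),.03,(150,130,290,290),None,200))
"
```

```text
t 19.7 pos [ 0.4295 -0.0349  0.103 ] x [0.997 0.072 0.027] y [ 0.072 -0.997  0.008] z [ 0.027 -0.006 -1.   ] op 0.0554 F [ 0.2 -0.1 -0. ]
delta [-0.0004 -0.0042  0.0455] turn -0.4 q6 1.24
tray side [(2951.0, 431, -30, 239, 110, -85.4)]
```

Request:
move_arm(deltas=[0.3, 0, -0.004, 0.02, 0, 0.3, 0, -0.004, 0.035, 0, 0.3, 0, -0.004, 0.0455, 0, 0.3, 0, -0.004, 0.0455, 0, -1, 0, -0.004, 0.0455, 0, -1, 0, -0.004, 0.0455, 0, -1, 0, -0.004, 0.0455, 0, -1, 0, -0.004, 0.0455, 0, -1, 0, -0.004, 0.0455, 0, -1, 0, -0.004, 0.0455, 0], force=120)

```text
t: 20.75
tool_pos: [0.4327, -0.0316, 0.0609]
tool_rot: [3.131, 0.114, 0.049]
contact_force: [-2.1, 0.6, 6.6]
opening: 0.01
```

Request:
move_arm(deltas=[-1, 0, 0, -0.005, 0, -1, -0.003, 0, -0.01, 0, -1, -0.005, 0, -0.02, 0, -1, -0.005, 0, -0.03, 0, -1, -0.005, 0, -0.05, 0, -1, -0.005, 0, -0.07, 0, -1, -0.005, 0, -0.08, 0, -1, -0.005, 0, -0.08, 0])

```text
t: 21.55
tool_pos: [0.4265, -0.0318, 0.143]
tool_rot: [3.13, 0.114, 0.056]
contact_force: [0.6, -0.5, -2.9]
opening: 0.0105
```

```bash
python3 -c "
from h import *
goto((.489,.347,.14),98)
im=get_image('side')
print('tray side',blobs('side',(105,100,40),(130,255,255),.11,(150,80,300,300),im,200))
print('pins',blobs('side',(15,80,80),(30,255,255),.10,(180,130,242,262),im,15))
"
```

```text
t 21.6 pos [ 0.4265 -0.0318  0.143 ] x [0.997 0.073 0.035] y [ 0.073 -0.997  0.01 ] z [ 0.036 -0.008 -0.999] op 0.0105 F [ 0.6 -0.5 -2.9]
delta [ 0.0898 -0.3733  0.0022] turn 86.2 q6 1.25
tray side [(225.0, 436, -160, 106, 13, 4.5), (3175.5, 425, -29, 239, 110, -85.7)]
pins [(91.5, 455, -111, 38, 17, -13.4)]
```

Request:
move_arm(deltas=[-1, 0, -0.01, -0.02, -4, -1, 0.01, -0.03, -0.03, -12, -1, 0.02, -0.06, -0.03, -20, -1, 0.03, -0.1, -0.03, -28, -1, 0.04, -0.14, -0.03, -36, -1, 0.05, -0.18, -0.03, -44, -1, 0.06, -0.22, -0.03, -52, -1, 0.07, -0.26, -0.03, -60, -1, 0.08, -0.3, -0.03, -68, -1, 0.085, -0.32, -0.03, -74])

```text
t: 22.6
tool_pos: [0.4854, 0.2966, 0.1692]
tool_rot: [2.412, 1.974, 0.03]
contact_force: [-0.3, 0.2, -2.3]
opening: 0.01
```

```bash
python3 -c "
from h import *
goto((.489,.347,.14),98)"
```

```text
t 22.6 pos [0.4854 0.2966 0.1692] x [ 0.198  0.98  -0.001] y [ 0.98  -0.198  0.032] z [ 0.031 -0.007 -1.   ] op 0.0100 F [-0.3  0.2 -2.3]
delta [ 0.0502 -0.0073  0.0289] turn -19.4 q6 0.63
```

Request:
move_arm(deltas=[-1, 0.02, -0.003, 0, -6, -1, 0.04, -0.006, 0, -13, -1, 0.05, -0.007, 0.01, -19.4, -1, 0.05, -0.007, 0.02, -19.4, -1, 0.05, -0.007, 0.03, -19.4, -1, 0.05, -0.007, 0.03, -19.4])

```text
t: 23.2
tool_pos: [0.4876, 0.3451, 0.1354]
tool_rot: [2.047, 2.349, 0.014]
contact_force: [0.3, -0.6, -3.0]
opening: 0.0099
```

```bash
python3 -c "
from h import *
goto((.489,.347,.065),98)
im=get_image('side')
print('tray side',blobs('side',(105,100,40),(130,255,255),.11,(150,50,330,250),im,200))
print('tray top',blobs('top',(105,100,40),(130,255,255),.11,(60,120,230,330),None,200))
print('pins',blobs('side',(15,80,80),(30,255,255),.10,(150,50,300,200),im,15))"
```

```text
t 23.2 pos [0.4876 0.3451 0.1354] x [-0.137  0.991 -0.014] y [0.99  0.137 0.024] z [ 0.025 -0.011 -1.   ] op 0.0099 F [ 0.3 -0.6 -3. ]
delta [ 0.0026 -0.0001  0.0704] turn -0.1 q6 0.37
tray side [(402.5, 498, 265, 232, 26, 9.0), (1517.0, 489, 343, 238, 115, 9.2)]
tray top [(2691.5, 491, 338, 240, 115, 8.5)]
pins [(41.0, 419, 333, 46, 15, 59.8), (33.0, 585, 363, 51, 12, 86.2), (24.0, 633, 456, 34, 15, 85.0)]
```

Aligned over the mat, so I'll lower it. The expected touch is at TCP z ≈ 0.065.

Request:
move_arm(deltas=[-1, 0.003, 0, 0.02, 0, -1, 0.003, 0, 0.04, 0, -1, 0.003, 0, 0.055, 0, -1, 0.003, 0, 0.062, 0, -1, 0.003, 0, 0.067, 0, -1, 0.003, 0, 0.07, 0, -1, 0.003, 0, 0.071, 0])

```text
t: 24.0
tool_pos: [0.4912, 0.3484, 0.0678]
tool_rot: [2.045, 2.348, 0.022]
contact_force: [-0.0, -1.1, -0.9]
opening: 0.0097
```

```bash
python3 -c "
from h import *
tool()"
```

```text
t 24.0 pos [0.4912 0.3484 0.0678] x [-0.137  0.99  -0.012] y [0.99  0.137 0.029] z [ 0.03  -0.008 -1.   ] op 0.0097 F [-0.  -1.1 -0.9]
```

Request:
move_arm(deltas=[-1, 0, 0, 0.003, 0, -1, 0, 0, 0.004, 0, 0.3, 0, 0, 0.003, 0, 0.3, 0, 0, 0.003, 0, 0.3, 0, 0, 0.003, 0, 0.3, 0, 0, -0.01, 0, 0.3, 0, 0, -0.05, 0, 0.3, 0, 0, -0.1, 0, 0.3, 0, 0, -0.15, 0, 0.3, 0, 0, -0.19, 0])

```text
t: 25.0
tool_pos: [0.4859, 0.3503, 0.2625]
tool_rot: [2.044, 2.347, 0.028]
contact_force: [0.9, 1.2, 0.5]
opening: 0.0552
```

Request:
move_arm(deltas=[0.3, 0, 0, -0.05, 0, 0.3, -0.05, 0, -0.05, 0, 0.3, -0.1, 0, -0.05, 0, 0.3, -0.15, 0, -0.05, 0, 0.3, -0.2, 0, -0.05, 0, 0.3, -0.25, 0, -0.05, 0, 0.3, -0.3, 0, -0.05, 0, 0.3, -0.35, 0, -0.05, 0, 0.3, -0.4, 0, -0.05, 0])

```text
t: 25.9
tool_pos: [0.5388, -0.0473, 0.318]
tool_rot: [2.043, 2.345, 0.03]
contact_force: [0.7, 0.5, -0.1]
opening: 0.0555
```

```bash
python3 -c "
from h import *
tool()
im=get_image('side');tp=get_image('top')
print('tray side',blobs('side',(105,100,40),(130,255,255),.034,(150,50,330,200),im,200))
print('tray top',blobs('top',(105,100,40),(130,255,255),.034,(60,120,230,330),tp,200))
print('punch',blobs('top',(6,150,100),(18,255,255),.013,(200,60,340,190),tp),blobs('side',(6,150,100),(18,255,255),.013,(260,160,380,250),im))
print('pins',blobs('top',(15,80,80),(30,255,255),.013,(80,140,175,290),tp,10))
save('e1',tp,(70,90,460,310),2)"
```

```text
t 25.9 pos [ 0.5388 -0.0473  0.318 ] x [-0.137  0.99  -0.011] y [0.99  0.137 0.035] z [ 0.036 -0.006 -0.999] op 0.0555 F [ 0.7  0.5 -0.1]
tray side [(680.0, 432, 337, 113, 108, 8.4), (535.5, 562, 353, 119, 89, 86.5)]
tray top [(4227.5, 495, 341, 240, 114, 8.2)]
punch [] [(235.5, 687, -12, 81, 30, 4.2)]
pins [(62.0, 409, 361, 36, 13, 64.0), (60.5, 590, 382, 39, 13, 89.8)]
```

View pics/e1.png

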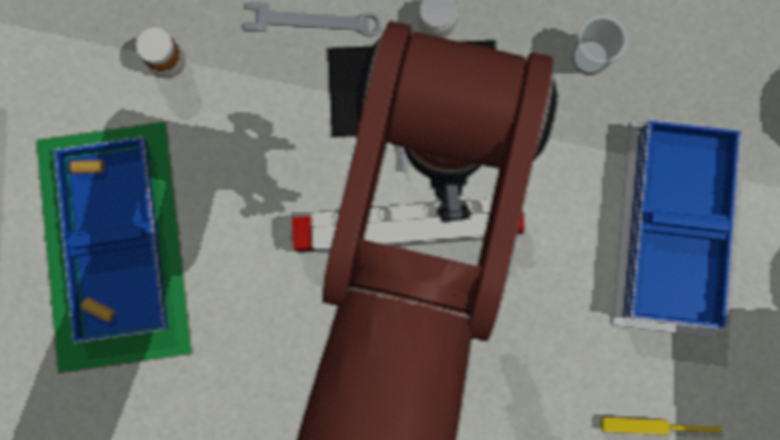

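```bash
python3 -c "
from h import *
tp=get_image('top');print(blobs('top',(105,100,40),(130,255,255),.034,(60,120,230,330),tp,200));print(blobs('side',(6,150,100),(18,255,255),.013,(260,160,380,250)))
print(order.finish_job())"
```

```text
[(4215.5, 495, 341, 240, 114, 8.2)]
[(235.0, 687, -12, 81, 31, 4.3)]
the job is handed in; nothing more can be done
None
```

The job is done and handed in at about 26 s. The system reports no verdict.

**What I did:** I set the top tray against the carrier's exit side and drove out the two pins that were there (pin1 and pin2; the outer bores were empty). Pushing them took about 6 to 8 N, and both landed in the tray. I then laid the punch on the black mat and put the tray, pins inside, on the green mat.

**Last checks:**
- **Tray:** its centre is about 6 mm off the mat's along each axis, and it is square to the mat within about 0.5°.
- **Pins:** both are visible in the tray.
- **Punch:** the handle's centre is over the black mat, at about (0.687, -0.012) m. I confirmed this in the side view only, because the arm hid it from the top camera.
- **Everything else:** the other two trays and the bystanders look unmoved in the last picture.

**Differences I noticed:**
- **Tray at the carrier:** it measured about 8 mm closer than I aimed for, roughly touching it, which is still within the allowed range.
- **Tool tilt:** the tool ended tilted by about 2°, so one edge of the tray touched the mat first. I lowered it further before letting go.

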